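# Roll the press roller over the bonded trim rings to the index line

### The arm

A 6-joint arm with a two-finger parallel gripper is mounted at the origin on the work surface. World frame = base frame: x ahead of the robot, y to its left, z up, the work surface at z = 0. Lengths are in m, angles in rad, forces in N, time in s.
With the tool pointing down it reaches from about 0.35 to 0.975 m from the base axis. Payload 4.9 kg.
Tool frame: the origin (TCP) lies midway between the tips of the shut fingers; the grasp point (between the pads) lies 19 mm behind it; z points along the fingers, x is the direction in which the jaws open and shut, and the axes are right-handed (so a half turn about z gives the same grasp; the last joint's range is limited). The gripper opens to 85 mm and grips with 20 to 120 N. Pads are 22 mm wide; open, the fingers measure 114 mm over their backs; the gripper's body (76 mm by 85 mm) begins 54 mm behind the grasp point. The pads swing forward as they close: fully open they stand 13 mm farther back than shut.
Start: joints at [-1.428, 0.053, 1.613, -0, 1.476, -0.119], TCP at [0.162, -0.604, 0.211] pointing down, gripper open.
Joint ranges: [-3.01, 3.01], [-1.01, 2.22], [0.06, 2.58], [-1.02, 4.17], [0.09, 2.62], [-3.14, 3.14]. Speed limits (rad/s): [2.57, 2.57, 3.14, 3.14, 3.14, 3.14].

### API

Orientations are given as a rotation vector (axis times angle).
In Python, from station import ctrl gives the robot as it stands.
- The arm moves only by the tool step_arm, never from a script. Its argument "increments" is text: rows parted by semicolons, each of 6 numbers parted by spaces: the shift along the tool's x, y, z as a fraction of full scale, then the turn, a rotation vector about the tool's x, y, z as a fraction of full scale. In form: x y z rx ry rz; .... A call has 1 to 12 rows; each row shifts and turns the commanded pose from where the row before left it, along the tool's axes as they then stand; what a row does not reach is not made up. Full scale, the value 1, is 0.025 m for a shift and 0.1 rad for a turn. A row lasts 1/12 s, in which the tool goes at most 41.7 mm and 7.16 degrees, less where a joint would pass 70% of its speed; a pose out of reach is approached as far as the arm can. A call with a number of a shift or a turn outside -1 to 1 is refused whole. A call with a gripper value outside its range is refused whole. "fingers" is the opening, from -1 (shut) to 1 (fully open), so that 0 is half open, set as the call begins (left out, the last holds). The fingers move at their own pace and stop on an object; "newtons" is the grip in N (left out, the last holds). Time passes only in rows, so rows that do not move let the fingers close. It gives the time, the measured TCP pose, the force and the opening at its end, in the units of the state.
- ctrl.get_obs(): the state, without advancing time (a new reading comes with each control period).
- ctrl.get_image(name): name is "scene" or "side" or "wrist"; returns a dict with "pixels" (420x560x3 uint8, red, green, blue), "intrinsics" (3x3 intrinsics, pixels), "eye" and "orientation" of the camera in the world. Camera axes: x right, y down, z forward; pixel columns grow to the right and rows downward; lengths in m; the calibration is good to about 2 mm. The wrist camera is an equidistant fisheye: a pixel r from the principal point sees the ray r / f radians off the axis. A picture is of the moment at which its call begins. There is no depth.
- ctrl.finish_job(): hands the job in, once; it reports no verdict.
The state is a dict: "t": time; "q": joint angles; "dq": joint speeds; "effort": joint torques, N m; "tool_pos": TCP position; "tool_rot": TCP orientation; "contact_force": force on the tool from outside, world axes, zero at the start; "wrist_torque": the same for the moment, N m; "opening": finger opening in m.
Only numpy, scipy, OpenCV 4.12 (cv2) and the standard library are available. Lean on these libraries where they do the work, as an engineer would, in place of code of your own. Each camera call takes 0.05 s, during which the arm holds its last target.

### The job

Press down the glued trim rings on the bonding board: pushing with the fingertips on the top of the steel press roller, in as many strokes as you like, roll it over the rings and stop it with its axle straight above the line between the two pointed index blocks and parallel to that line, without letting it run on past. Do not slide it, shove it from low behind, pinch it or lift it; leave it lying still there and everything else where it is.

Things in the scene. Friction and masses are not known exactly. Their poses are not given: they have to be found in the camera images.
- roller: loose hollow steel press roller: cylinder 70 mm diameter, 140 mm long, 0.56 to 0.94 kg, lying on the board. Origin at its centre (on the axle, 35 mm above the board top). Its y axis is the axle, about parallel to the gauge's y; x and z turn as it rolls. Rolling resistance soon stops it. A fingertip dragging its top forward without slip moves it half as far as the fingertip goes
- board: fixed plywood board with cork top, 440 x 320 x 12 mm (x, y, z); origin at the centre of its underside, top 12 mm above the table. Its x axis runs along the lane: the roller starts on the -x side and goes to +x. Three flat trim rings (38 mm diameter, under 1 mm thick, fixed) lie in the lane
- gauge: fixed index gauge on the board: white line 196 mm long across the lane, a pointed aluminium block (30 x 22 x 12 mm high) at each end, centres 113 mm from the middle. Origin at the line's middle on the board top (12 mm above the table); y along the line, x along the lane in the direction of travel. The roller starts 80 to 140 mm away on its -x side
- earcup: black ear-cup shell, 70 mm diameter, 32 mm high, standing on the board beyond the line; origin at the centre of its underside. Bystander
- glue: small white glue bottle, 32 mm diameter, 75 mm high, standing on the board beside the lane near the roller; origin at the centre of its underside. Bystander
- earpad: black rubber ring, 48 mm diameter, 16 mm high, lying on the board beside the lane near the roller; origin at the centre of its underside. Bystander
- driver: screwdriver, 190 mm long, lying on the table to the left; origin under its middle. Bystander
- cup: grey plastic cup, 70 mm diameter, 70 mm high, on the table to the left; origin at the centre of its underside. Bystander
- headphones: pair of black headphones lying on the table to the right, about 180 x 175 mm and 76 mm high; origin on the table between the two ends of the headband. Bystander
- jar: clear jar with a steel cap, 56 mm diameter, 60 mm high, on the table to the right; origin at the centre of its underside. Bystander
Mind the look-alikes: they are no part of the job. Of the things that look like the roller, the middle-sized one is meant.

How it is judged:
At the end, for the whole second after the job is handed in: The roller lies still on the board, having rolled there (turned by about its travel over 35 mm), its centre within 10 mm of the index line across it and within 25 mm of the line's middle along it, its axle within 0.15 rad of parallel to the line (x of roller in the frame of gauge between -0.01 and 0.01 m and y of roller in the frame of gauge between -0.025 and 0.025 m and angle between the y axis of roller and the y axis of gauge, either way round below 0.15 rad and angle between roller's own z axis and vertical above 1.5 rad and height (world z) of roller between 0.043 and 0.051 m and linear speed of roller below 0.01 m/s and angular speed of roller below 0.25 rad/s); the robot touches nothing.
It fails at once if the roller is lifted off the board (8 mm or more) (height (world z) of roller above 0.055 m).
It fails at once if the roller is slid along instead of rolled (distance of roller from where it was at the start of the episode above 0.06 m and angle between roller's own z axis and vertical below 0.9 rad).
It fails at once if the roller is shoved or pinched low on its sides instead of pushed on top (fingertips reach about 16 mm or more below its top while touching it) (contact force between the fingers and roller above 0.5 N and height (world z) of the grasp point below 0.085 m).
It fails at once if the roller runs more than 30 mm past the line (x of roller in the frame of gauge above 0.03 m).
It fails at once if a bystander is moved by more than 15 mm (distance of any of earcup, glue, earpad, driver, cup, headphones, jar from where it was at the start of the episode above 0.015 m).
It also fails if it takes over 48 s, if anything falls off the work surface, if the arm or the gripper's body presses on something with over 40 N, if the wrist force passes 120 N, or if a joint passes its speed limit or range.

## Working session

There is one attempt and no reset: what is moved stays moved. The work goes in short steps, Python scripts to look and compute and a tool call to move; the robot and the scene stay as the last step left them, time stands still between calls to the robot, and variables do not carry over. Pictures are saved under pics/ and viewed, and the job is handed in when it is done.

Besides the shell and the picture viewer there is one more tool, called after ">>>" as name(argument=value, ...), one argument or row to a line, values as JSON. step_arm: Moves the arm, as the interface text tells. Shift numbers are shares of 0.025 m and turn numbers shares of 0.1 rad, none past 1 either way. Its arguments: {"type":"object","properties":{"increments":{"type":"string"},"fingers":{"type":"number"},"newtons":{"type":"number"}},"required":["increments"]}

```bash
mkdir -p pics; ls
python3 - <<'E'
from station import ctrl
import cv2,pickle,numpy as np
o=ctrl.get_obs();print(o)
d={}
for n in ["scene","side","wrist"]:
    im=ctrl.get_image(n);d[n]=im
    cv2.imwrite(f"pics/{n}0.png",im["pixels"][:,:,::-1]);print(n,im["intrinsics"],im["eye"],im["orientation"])
pickle.dump(d,open("d0.pkl","wb"))
E
```

```text
pics
{'t': 0.0, 'q': array([-1.42800279e+00,  5.33564634e-02,  1.61429048e+00,  3.80622592e-05,
        1.47599575e+00, -1.19032861e-01]), 'dq': array([ 0.00142995, -0.00089561, -0.00056106, -0.00051258,  0.00133988,
       -0.00148599]), 'effort': array([-2.57844498e-03, -3.93696249e+01, -3.70175493e+01, -4.14195811e-04,
        7.14401656e-03,  1.53314852e-05]), 'tool_pos': array([ 0.16167506, -0.60304224,  0.20926541]), 'tool_rot': array([-2.49125692e+00,  1.91156241e+00,  2.26127885e-03]), 'contact_force': array([ 0.07414635, -0.94894149, -0.13431765]), 'wrist_torque': array([ 0.02403342, -0.00014463, -0.0549974 ]), 'opening': 0.08546923303664732}
scene [[407.9064656    0.         280.79270561]
 [  0.         407.9064656  202.50401276]
 [  0.           0.           1.        ]] [1.27145475 0.59398584 0.82355661] [-1.06049292 -2.29002218  1.13204851]
side [[507.97979767   0.         270.52238615]
 [  0.         507.97979767 218.5802957 ]
 [  0.           0.           1.        ]] [0.02012866 0.96426654 0.87939631] [-0.61505293  2.57411312 -1.31132231]
wrist [[325.1922621    0.         279.07692489]
 [  0.         325.1922621  204.84371056]
 [  0.           0.           1.        ]] [ 0.2287828  -0.5847919   0.37341754] [ 2.31358442 -1.7743776  -0.2451509 ]
```

View pics/scene0.png

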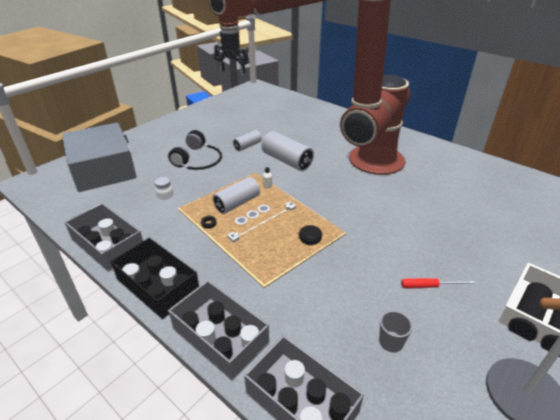

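View pics/side0.png

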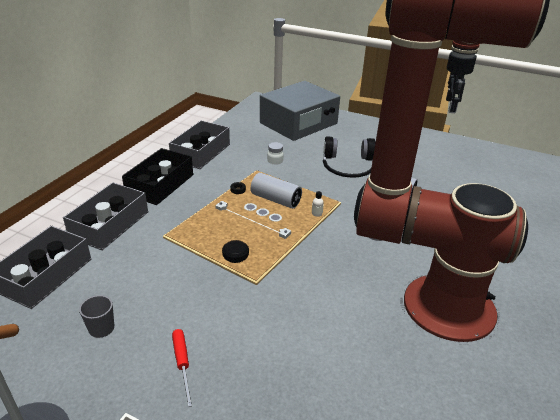

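View pics/wrist0.png

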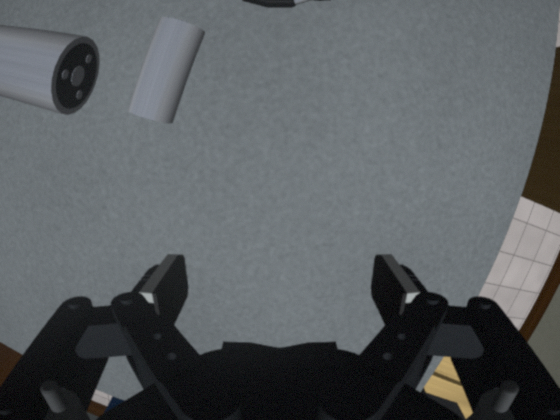

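Scene: the roller on the board is at about (237,194), the line runs from (234,236) to (291,206), and the ear cup is at (311,235). The large and small look-alikes lie on the table. I'll zoom in next to get precise pixels.

Run:
```python
import cv2,pickle
d=pickle.load(open("d0.pkl","rb"))
a=d["scene"]["pixels"][165:285,170:350,::-1];cv2.imwrite("pics/z1.png",cv2.resize(a,None,fx=4.4,fy=4.4,interpolation=cv2.INTER_CUBIC))
a=d["side"]["pixels"][160:290,160:345,::-1];cv2.imwrite("pics/z2.png",cv2.resize(a,None,fx=4.3,fy=4.3,interpolation=cv2.INTER_CUBIC))
```

```text
(no output)
```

View pics/z1.png

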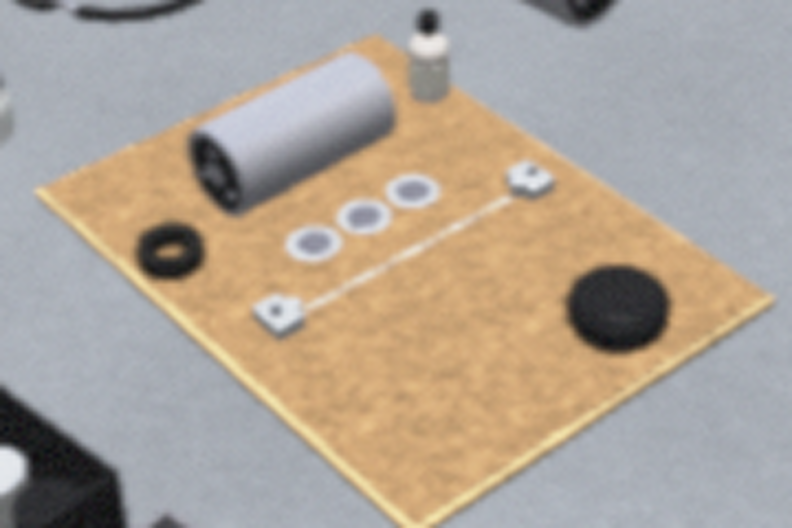

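View pics/z2.png

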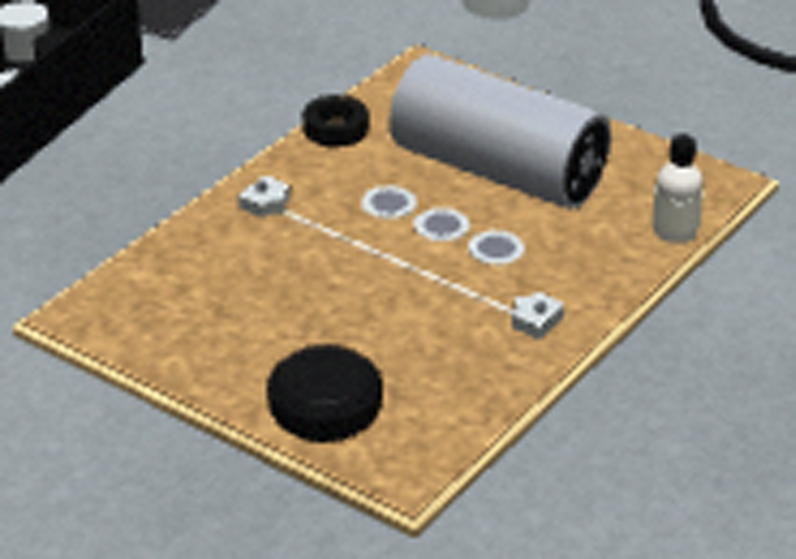

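```bash
cat > h.py <<'E'
import numpy as np,cv2,pickle
from scipy.spatial.transform import Rotation as R
def Rm(im):
    o=np.asarray(im["orientation"]);return R.from_rotvec(o).as_matrix()
def back(im,p,z):
    K=im["intrinsics"];r=Rm(im)@np.linalg.inv(K)@np.array([p[0],p[1],1.]);e=np.asarray(im["eye"])
    return e+r*(z-e[2])/r[2]
def proj(im,P):
    c=(np.atleast_2d(P)-im["eye"])@Rm(im);q=c@im["intrinsics"].T;return q[:,:2]/q[:,2:]
def cyl(x,y,yaw,z=.047,L=.14,r=.035):
    t=np.linspace(0,2*np.pi,60);a=np.array([-np.sin(yaw),np.cos(yaw),0]);b=np.array([np.cos(yaw),np.sin(yaw),0])
    return np.array([np.array([x,y,z])+s*a*L/2+r*(np.cos(u)*b+np.sin(u)*np.array([0,0,1])) for s in(-1,1) for u in t])
Z={"scene":(170,165,4.4),"side":(160,160,4.3)}
def uz(n,p):
    x0,y0,f=Z[n];return ((p[0]+.5)/f-.5+x0,(p[1]+.5)/f-.5+y0)
E
python3 - <<'E'
from h import *
d=pickle.load(open("d0.pkl","rb"))
pts={"scene":dict(l1=(303,309,.012),l2=(508,199,.012),c1=(38,190,.012),c2=(376,36,.012),c3=(773,298,.012),b1=(277,318,.022),b2=(530,177,.022),rend=(215,173,.047)),
"side":dict(l1=(285,211,.012),l2=(513,309,.012),c1=(418,45,.012),c2=(777,182,.012),c3=(415,532,.012),c4=(18,327,.012),b1=(265,193,.022),b2=(538,312,.022),rend=(588,160,.047))}
for n in pts:
    W={k:back(d[n],uz(n,p[:2]),p[2]) for k,p in pts[n].items()}
    for k in W:print(n,k,W[k].round(4))
    print(np.linalg.norm(W["l1"]-W["l2"]),np.linalg.norm(W["c1"]-W["c2"]),np.linalg.norm(W["c3"]-W["c2"]),"mid",(W["l1"]+W["l2"])/2,(W["b1"]+W["b2"])/2)
    v=W["l2"]-W["l1"];print("dir",np.arctan2(v[1],v[0]))
    v=W["c2"]-W["c1"];print("dirboard",np.arctan2(v[1],v[0]))
E
```

```text
scene l1 [ 0.6623 -0.086   0.012 ]
scene l2 [ 0.4809 -0.0571  0.012 ]
scene c1 [ 0.6956 -0.3262  0.012 ]
scene c2 [ 0.3853 -0.2783  0.012 ]
scene c3 [0.4475 0.1497 0.012 ]
scene b1 [ 0.6873 -0.0845  0.022 ]
scene b2 [ 0.4604 -0.0534  0.022 ]
scene rend [ 0.6268 -0.2065  0.047 ]
0.18366717336058347 0.3139887890430011 0.4324182610638835 mid [ 0.57159987 -0.07155565  0.012     ] [ 0.57381848 -0.06891841  0.022     ]
dir 2.9832928161485963
dirboard 2.98822157277138
side l1 [ 0.6661 -0.0858  0.012 ]
side l2 [ 0.4799 -0.0596  0.012 ]
side c1 [ 0.688  -0.3255  0.012 ]
side c2 [ 0.378  -0.2789  0.012 ]
side c3 [0.4398 0.1544 0.012 ]
side c4 [0.7512 0.1046 0.012 ]
side b1 [ 0.6816 -0.0858  0.022 ]
side b2 [ 0.4591 -0.0525  0.022 ]
side rend [ 0.4877 -0.1929  0.047 ]
0.1880386669347609 0.313515032172332 0.43768142139189004 mid [ 0.57301699 -0.07273656  0.012     ] [ 0.57035178 -0.06916047  0.022     ]
dir 3.0019453635026685
dirboard 2.992332384070931
```

```bash
cat >> h.py <<'E'
G0=np.array([.572,-.0705]);GA=2.997  # line mid, direction of gauge y
gy=np.array([np.cos(GA),np.sin(GA)]);gx=np.array([gy[1],-gy[0]])
def mask(im):
    p=im["pixels"].astype(np.int16);hsv=cv2.cvtColor(im["pixels"],cv2.COLOR_RGB2HSV)
    return hsv
def overlay(d,x,y,yaw,name):
    for n in("scene","side"):
        im=d[n];a=im["pixels"][:,:,::-1].copy();x0,y0,f=Z[n];w,h=(180,125)
        a=cv2.resize(a[y0:y0+h,x0:x0+w],None,fx=4.3,fy=4.3,interpolation=cv2.INTER_CUBIC)
        hull=cv2.convexHull(proj(im,cyl(x,y,yaw)).astype(np.float32))[:,0]
        q=((hull+.5-[x0,y0])*4.3).astype(np.int32);cv2.polylines(a,[q],True,(0,0,255),1)
        for s in(-.098,.098):
            pass
        e=proj(im,[[*(G0+s*gy),.012] for s in(-.098,.098)]);e=((e+.5-[x0,y0])*4.3).astype(np.int32)
        cv2.line(a,tuple(map(int,e[0])),tuple(map(int,e[1])),(255,0,0),1)
        cv2.imwrite(f"pics/{name}_{n}.png",a)
E
python3 - <<'E'
from h import *
print("gx",gx,"gy",gy)
d=pickle.load(open("d0.pkl","rb"))
yaw=np.arctan2(.139,-.0136)-0  # axis=(-sin,cos)
a=np.array([-.139,.0136]);yaw=np.arctan2(-a[0],a[1]);print(yaw)
overlay(d,.557,-.1997,yaw,"o0")
a,b=[cv2.imread(f"pics/o0_{n}.png")[:420] for n in("scene","side")]
cv2.imwrite("pics/o0.png",cv2.resize(np.vstack([a[:380],b[:380]]),None,fx=.78,fy=.78))
T=R.from_rotvec([-2.49125692e+00,  1.91156241e+00,  2.26127885e-03]).as_matrix();print(T)
E
```

```text
gx [0.14408935 0.98956468] gy [-0.98956468  0.14408935]
1.473265032120563
[[ 2.58841365e-01 -9.65919812e-01 -2.54233994e-04]
 [-9.65917710e-01 -2.58841337e-01  2.03456122e-03]
 [-2.03102926e-03 -2.81059486e-04 -9.99997898e-01]]
```

View pics/o0.png

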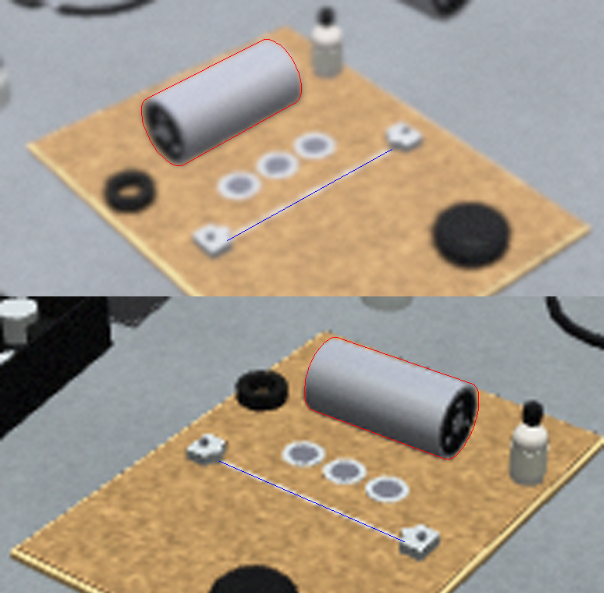

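>>> step_arm(
  increments="0 0 0 0 0 -1;0 0 0 0 0 -1;0 0 0 0 0 -1;0 0 0 0 0 -1;0 0 0 0 0 -1;0 0 0 0 0 -1;0 0 0 0 0 -1;0 0 0 0 0 -1;0 0 0 0 0 -1;0 0 0 0 0 -1;0 0 0 0 0 -1;0 0 0 0 0 -1",
  fingers=-1,
  newtons=30,
)

```text
t: 1.15
tool_pos: [0.1617, -0.6034, 0.2099]
tool_rot: [-3.136, 0.163, 0.0]
contact_force: [0.2, -0.4, 0.5]
opening: 0.0
```

>>> step_arm(
  increments="0.78 -0.94 0 0 0 0;0.78 -0.94 0 0 0 0;0.78 -0.94 0 0 0 0;0.78 -0.94 0 0 0 0;0.78 -0.94 0 0 0 0;0.78 -0.94 0 0 0 0;0.78 -0.94 0 0 0 0;0.78 -0.94 0 0 0 0;0.78 -0.94 0 0 0 0;0.78 -0.94 0 0 0 0",
)

```text
t: 1.98
tool_pos: [0.3819, -0.3899, 0.2102]
tool_rot: [-3.137, 0.171, 0.0]
contact_force: [-0.5, -0.7, -0.1]
opening: -0.0001
```

>>> step_arm(
  increments="0.767 -0.966 0.5 0 0 0;0.767 -0.966 0.5 0 0 0;0.767 -0.966 0.5 0 0 0;0.767 -0.966 0.5 0 0 0;0.767 -0.966 0.5 0 0 0;0.767 -0.966 0.5 0 0 0;0.767 -0.966 0.5 0 0 0;0.767 -0.966 0.5 0 0 0;0 0 0.4 0 0 0;0 0 0 0 0 0",
)

```text
t: 2.82
tool_pos: [0.5535, -0.2138, 0.0972]
tool_rot: [-3.135, 0.167, 0.008]
contact_force: [-1.5, 0.4, -0.1]
opening: -0.0
```

Run:
```python
from h import *
from station import ctrl
d={n:ctrl.get_image(n) for n in("scene","side")};pickle.dump(d,open("d1.pkl","wb"))
overlay(d,.557,-.1997,1.473,"o1")
a,b=[cv2.imread(f"pics/o1_{n}.png")[:420] for n in("scene","side")]
cv2.imwrite("pics/o1.png",cv2.resize(np.vstack([a[:380],b[:380]]),None,fx=.78,fy=.78))
print(ctrl.get_obs()["tool_pos"])
```

```text
[ 0.55391217 -0.2160019   0.09986189]
```

View pics/o1.png

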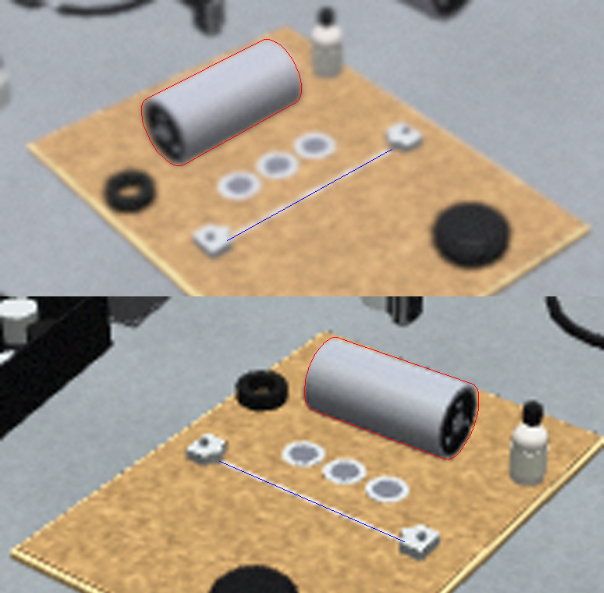

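Run:
```python
from h import *
d=pickle.load(open("d1.pkl","rb"))
o=[]
for n in("scene","side"):
    a=d[n]["pixels"][:,:,::-1].copy();q=proj(d[n],[[.554,-.216,.1]])[0];print(n,q)
    cv2.circle(a,tuple(int(v) for v in q),3,(0,0,255),-1);o.append(a[60:290])
cv2.imwrite("pics/f1.png",np.vstack(o))
```

```text
scene [231.87795143 178.77055176]
side [279.98456503 172.26294626]
```

View pics/f1.png

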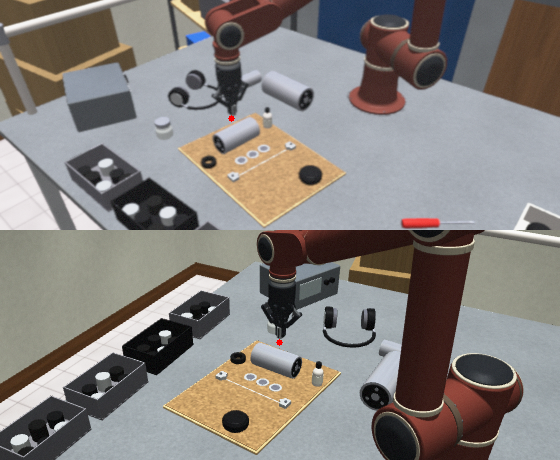

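Run:
```python
from h import *
from station import ctrl
print(ctrl.get_obs()["t"],ctrl.get_obs()["tool_pos"])
d={n:ctrl.get_image(n) for n in("scene","side")};pickle.dump(d,open("d2.pkl","wb"))
o=[]
for n in("scene","side"):
    a=d[n]["pixels"][:,:,::-1].copy();q=proj(d[n],[[.554,-.216,.1]])[0].astype(int);print(n,q)
    c=a[q[1]-40:q[1]+30,q[0]-35:q[0]+35];c=cv2.resize(c,None,fx=5.5,fy=5.5,interpolation=cv2.INTER_CUBIC);cv2.circle(c,(int(35.5*5.5),int(40.5*5.5)),3,(0,0,255),1);o.append(c)
cv2.imwrite("pics/f2.png",np.hstack(o))
```

```text
2.9167 [ 0.55391217 -0.2160019   0.09986189]
scene [231 178]
side [279 172]
```

View pics/f2.png

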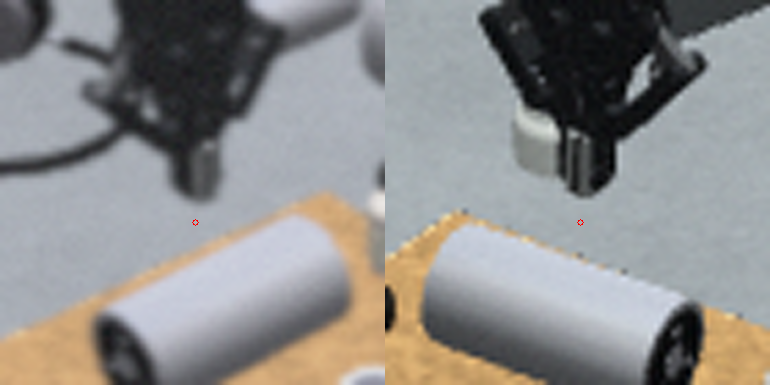

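Run:
```python
from h import *
from scipy.optimize import least_squares
d=pickle.load(open("d2.pkl","rb"))
# tip bottom centre in crops
s=np.array([198/5.5-.5+231-35,194/5.5-.5+178-40]);e=np.array([(590-385)/5.5-.5+279-35,190/5.5-.5+172-40])
f=lambda P:np.r_[proj(d["scene"],P)[0]-s,proj(d["side"],P)[0]-e]
r=least_squares(f,[.55,-.2,.1]);print(s,e,r.x,r.fun)
from station import ctrl
o=ctrl.get_obs();print(o)
```

```text
[231.5        172.77272727] [280.77272727 166.04545455] [ 0.55254913 -0.21691008  0.1213275 ] [ 0.01787954  0.04710981  0.01868523 -0.04342889]
{'t': 3.0167, 'q': array([-4.97882847e-01,  7.34602467e-02,  1.77930518e+00, -2.23015029e-04,
        1.28772335e+00, -3.87476480e-01]), 'dq': array([-0.00569196, -0.00699727, -0.00606868,  0.00213555, -0.00066301,
        0.00015593]), 'effort': array([ 4.18894188e-01, -3.71629608e+01, -3.40911055e+01,  1.49067468e-02,
        1.43729331e-02, -2.14448613e-03]), 'tool_pos': array([ 0.55449059, -0.21701728,  0.10132628]), 'tool_rot': array([ 3.13614673e+00, -1.73203571e-01,  1.42241542e-03]), 'contact_force': array([ 0.14641597, -0.11068913,  0.93982707]), 'wrist_torque': array([ 0.00416692, -0.01462241, -0.00974211]), 'opening': 0.00032872473758399466}
```

The reported TCP sits about 20 mm lower than the fingertip I triangulated from the images. Before stroking, I'll test contact gently at the apex.

>>> step_arm(
  increments="0.05 -0.66 0 0 0 0;0 0 0.15 0 0 0;0 0 0.15 0 0 0;0 0 0.15 0 0 0;0 0 0.1 0 0 0;0 0 0.1 0 0 0;0 0 0 0 0 0;0 0 0 0 0 0",
)

```text
t: 3.68
tool_pos: [0.5575, -0.1998, 0.0839]
tool_rot: [-3.137, 0.172, 0.001]
contact_force: [-0.4, -0.8, -0.5]
opening: 0.0003
```

```bash
cat >> h.py <<'E'
def crop(d,P,name,w=45):
    o=[]
    for n in("scene","side"):
        a=d[n]["pixels"][:,:,::-1];q=proj(d[n],[P])[0].astype(int)
        c=a[max(0,q[1]-w):q[1]+w,q[0]-w:q[0]+w];f=390/(2*w);c=cv2.resize(c,None,fx=f,fy=f,interpolation=cv2.INTER_CUBIC);cv2.circle(c,(int((w+.5)*f),int((w+.5)*f)),3,(0,0,255),1);o.append(c)
    cv2.imwrite(name,np.hstack(o))
E
python3 - <<'E'
from h import *
from station import ctrl
d={n:ctrl.get_image(n) for n in("scene","side")};o=ctrl.get_obs();print(o["tool_pos"],o["contact_force"])
crop(d,o["tool_pos"],"pics/f3.png")
E
```

```text
[ 0.55781542 -0.19984455  0.08439513] [-0.03627087  0.49171316  1.09168357]
```

View pics/f3.png

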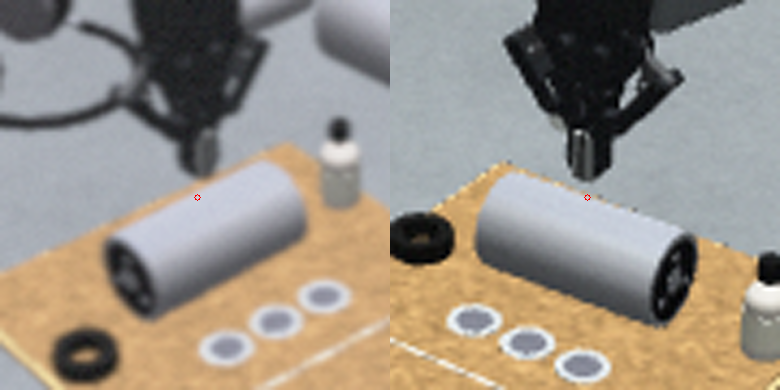

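>>> step_arm(
  increments="0 0 0.08 0 0 0;0 0 0.08 0 0 0;0 0 0.08 0 0 0;0 0 0 0 0 0;0 0 0 0 0 0",
)

```text
t: 4.2
tool_pos: [0.5576, -0.1996, 0.078]
tool_rot: [-3.137, 0.171, 0.001]
contact_force: [-0.2, -0.7, -0.6]
opening: -0.0
```

No contact at a reported z of 0.078, so the physical tip really is about 19 mm above the reported TCP. A 0.6 rad sideways tilt keeps the grasp point above 0.085 m under either reading, so I'll use that.

>>> step_arm(
  increments="0 0.6 -0.8 0 1 0;0 0 0 0 1 0;0 0 0 0 1 0;0 0 0 0 1 0;0 0 0 0 1 0;0 0 0 0 1 0;0.12 0 1 0 0 0;0 0 0 0 0 0;0 0 0 0 0 0",
)

```text
t: 4.95
tool_pos: [0.572, -0.2159, 0.0784]
tool_rot: [2.969, -0.162, 0.915]
contact_force: [0.4, 0.9, 0.7]
opening: -0.0002
```

Run:
```python
from h import *
from station import ctrl
d={n:ctrl.get_image(n) for n in("scene","side")};o=ctrl.get_obs();print(o["tool_pos"],o["contact_force"],R.from_rotvec(o["tool_rot"]).as_matrix().round(3))
pickle.dump(d,open("d3.pkl","wb"))
crop(d,o["tool_pos"],"pics/f4.png")
```

```text
[ 0.57364884 -0.21699855  0.08100571] [ 0.06169582  0.02904197 -0.28782625] [[ 0.82  -0.108  0.563]
 [-0.089 -0.994 -0.062]
 [ 0.566  0.001 -0.824]]
```

View pics/f4.png

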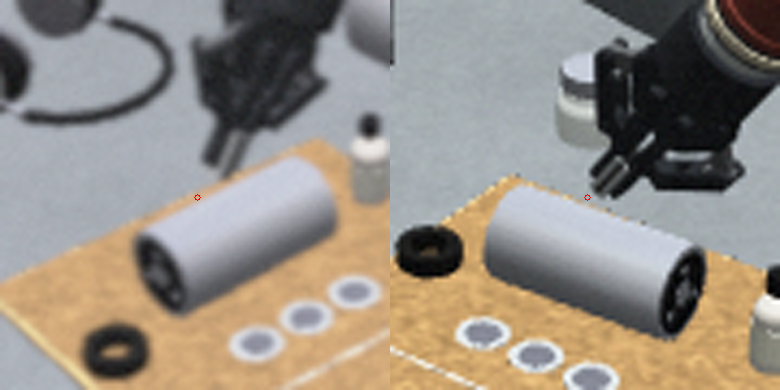

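>>> step_arm(
  increments="-0.045 0 0.066 0 0 0;-0.045 0 0.066 0 0 0;-0.045 0 0.066 0 0 0;0 0 0 0 0 0;0 0 0 0 0 0",
)

```text
t: 5.47
tool_pos: [0.5726, -0.2164, 0.0732]
tool_rot: [2.967, -0.162, 0.917]
contact_force: [-0.3, 0.4, -0.1]
opening: -0.0
```

Run:
```python
from h import *
from station import ctrl
d={n:ctrl.get_image(n) for n in("scene","side")};o=ctrl.get_obs();print(o["tool_pos"],o["contact_force"])
crop(d,o["tool_pos"],"pics/f5.png",28)
```

```text
[ 0.57264805 -0.21638809  0.07339653] [-0.43007345 -0.62429898 -0.82233317]
```

View pics/f5.png

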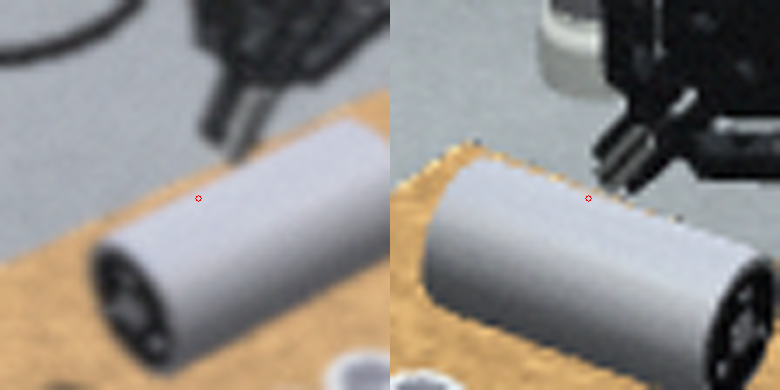

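>>> step_arm(
  increments="-0.034 0 0.05 0 0 0;0 0 0 0 0 0;0 0 0 0 0 0",
)

```text
t: 5.82
tool_pos: [0.5725, -0.2163, 0.0716]
tool_rot: [2.967, -0.162, 0.917]
contact_force: [0.2, 0.1, -0.2]
opening: 0.0001
```

>>> step_arm(
  increments="-0.034 0 0.05 0 0 0;0 0 0 0 0 0;0 0 0 0 0 0",
)

```text
t: 6.07
tool_pos: [0.5725, -0.2163, 0.0701]
tool_rot: [2.967, -0.162, 0.917]
contact_force: [-0.0, -0.4, 0.0]
opening: 0.0001
```

Run:
```python
from h import *
from station import ctrl
d={n:ctrl.get_image(n) for n in("scene","side")};o=ctrl.get_obs();print(o["tool_pos"],o["contact_force"])
pickle.dump((d,o),open("d4.pkl","wb"))
T=R.from_rotvec(o["tool_rot"]).as_matrix()
out=[]
for n,f in(("scene",9),("side",9)):
    a=d[n]["pixels"][:,:,::-1];q=proj(d[n],[o["tool_pos"]+[-.015,0,.02]])[0].astype(int);w=21
    c=cv2.resize(a[q[1]-w:q[1]+w,q[0]-w:q[0]+w],None,fx=f,fy=f,interpolation=cv2.INTER_CUBIC)
    # draw box corners hypothesised: s behind TCP, x +-.01,y+-.011
    for s,col in((0,(0,0,255)),(-.019,(0,255,0))):
        P=[o["tool_pos"]+T@np.array([x,y,s]) for x,y in((-.01,-.011),(.01,-.011),(.01,.011),(-.01,.011))]
        e=((proj(d[n],P)+.5-(q-w))*f).astype(int);cv2.polylines(c,[e],True,col,1)
    out.append(c)
cv2.imwrite("pics/f6.png",np.hstack(out))
```

```text
[ 0.57258611 -0.21639262  0.07028455] [0.08323852 0.27453385 0.49306016]
```

View pics/f6.png

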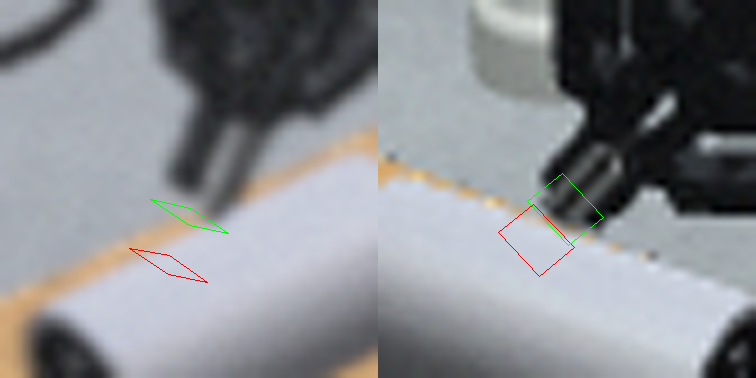

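Run:
```python
from h import *
from scipy.optimize import least_squares
d=pickle.load(open("d0.pkl","rb"))
S=dict(l1=(303,309),l2=(508,199),c1=(38,190),c2=(376,36),c3=(773,298),b1=(277,312),b2=(531,171));
E=dict(l1=(285,211),l2=(513,309),c1=(418,45),c2=(777,182),c3=(415,532),b1=(265,187),b2=(540,307))
for k in S:
    s=uz("scene",S[k]);e=uz("side",E[k])
    r=least_squares(lambda P:np.r_[proj(d["scene"],P)[0]-s,proj(d["side"],P)[0]-e],[.55,-.2,.1]);print(k,r.x.round(4),r.fun.round(2))
```

```text
l1 [ 0.6644 -0.0834  0.0145] [ 0.06  0.12  0.06 -0.12]
l2 [ 0.4798 -0.0586  0.0118] [-0.14 -0.31 -0.14  0.26]
c1 [ 0.6917 -0.3325  0.0069] [-0.04 -0.09 -0.04  0.09]
c2 [ 0.3797 -0.2842  0.0076] [-0.08 -0.21 -0.08  0.17]
c3 [0.4427 0.1479 0.0062] [ 0.19  0.37  0.18 -0.29]
b1 [ 0.6837 -0.0885  0.0237] [-0.13 -0.29 -0.15  0.29]
b2 [ 0.4584 -0.054   0.0256] [ 0.05  0.11  0.05 -0.09]
```

Run:
```python
from h import *
d=pickle.load(open("d0.pkl","rb"))
tp=np.array([.16167,-.603,.2093]);T=R.from_rotvec([-2.49125692e+00,1.91156241e+00,2.26e-3]).as_matrix()
out=[]
for n,f in(("scene",6),("side",6)):
    a=d[n]["pixels"][:,:,::-1];w=32;q=proj(d[n],[tp+[0,0,.02]])[0].astype(int)
    c=cv2.resize(a[q[1]-w:q[1]+w,q[0]-w:q[0]+w],None,fx=f,fy=f,interpolation=cv2.INTER_CUBIC)
    for s,col in((0,(0,0,255)),(-.013,(0,255,255)),(-.034,(0,255,0))):
      for sg in(-1,1):
        P=[tp+T@np.array([sg*x,y,s]) for x,y in((.0425,-.011),(.057,-.011),(.057,.011),(.0425,.011))]
        e=((proj(d[n],P)+.5-(q-w))*f).astype(int);cv2.polylines(c,[e],True,col,1)
    out.append(c)
cv2.imwrite("pics/f7.png",np.hstack(out))
```

View pics/f7.png

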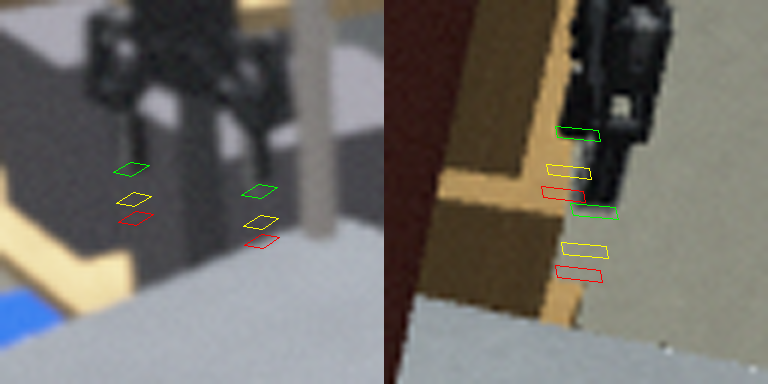

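>>> step_arm(
  increments="0.226 0 -0.33 0 0 0;0 0 0 0 1 0;0 0 0 0 1 0;0 0 0.18 0 0 0;0 0 0 0 0 0;0 0 0 0 0 0",
)

```text
t: 6.67
tool_pos: [0.5768, -0.2166, 0.0779]
tool_rot: [2.863, -0.154, 1.184]
contact_force: [0.9, -0.3, 0.5]
opening: 0.0001
```

>>> step_arm(
  increments="-0.058 0 0.056 0 0 0;0 0 0 0 0 0;0 0 0 0 0 0",
)

```text
t: 6.92
tool_pos: [0.5768, -0.2163, 0.0759]
tool_rot: [2.862, -0.153, 1.185]
contact_force: [-0.2, 0.1, 0.1]
opening: -0.0001
```

>>> step_arm(
  increments="-0.029 0 0.028 0 0 0;0 0 0 0 0 0;-0.029 0 0.028 0 0 0;0 0 0 0 0 0;0 0 0 0 0 0",
)

```text
t: 7.33
tool_pos: [0.576, -0.216, 0.0729]
tool_rot: [2.863, -0.154, 1.184]
contact_force: [0.3, 0.2, -0.1]
opening: -0.0003
```

```bash
cat > ld.py <<'E'
from h import *
from station import ctrl
import sys
d={n:ctrl.get_image(n) for n in("scene","side")};o=ctrl.get_obs();print(o["t"],o["tool_pos"],o["contact_force"])
out=[]
T=R.from_rotvec(o["tool_rot"]).as_matrix()
for n,f in(("scene",7),("side",7)):
    a=d[n]["pixels"][:,:,::-1];q=proj(d[n],[o["tool_pos"]+[-.02,0,.01]])[0].astype(int);w=28
    c=cv2.resize(a[q[1]-w:q[1]+w,q[0]-w:q[0]+w],None,fx=f,fy=f,interpolation=cv2.INTER_CUBIC)
    P=[o["tool_pos"]+T@np.array([x,y,-.021]) for x,y in((-.009,-.011),(.009,-.011),(.009,.011),(-.009,.011))]
    e=((proj(d[n],P)+.5-(q-w))*f).astype(int);cv2.polylines(c,[e],True,(0,255,0),1)
    out.append(c)
cv2.imwrite(sys.argv[1],np.hstack(out))
E
python3 ld.py pics/g1.png
```

```text
7.4333 [ 0.5759963  -0.21610674  0.07300024] [ 0.41745877 -0.69963791 -0.03777888]
```

View pics/g1.png

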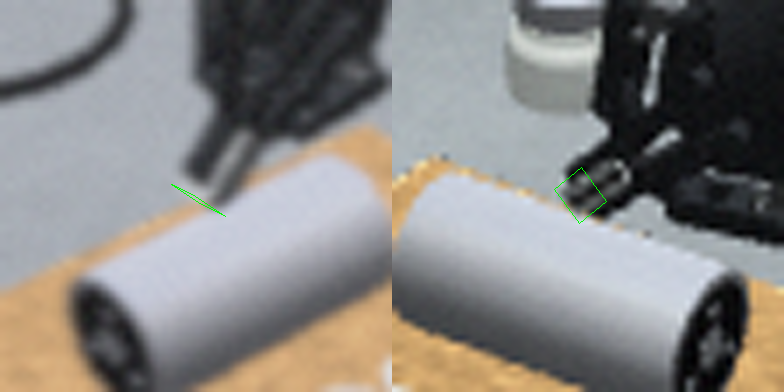

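>>> step_arm(
  increments="0 -0.35 0 0 0 0;0 0 0 0 0 0;-0.014 0 0.014 0 0 0;0 0 0 0 0 0;0 0 0 0 0 0",
)

```text
t: 7.85
tool_pos: [0.577, -0.2073, 0.0726]
tool_rot: [2.863, -0.154, 1.185]
contact_force: [0.1, -0.4, -0.1]
opening: -0.0002
```

>>> step_arm(
  increments="-0.014 0 0.014 0 0 0;0 0 0 0 0 0;0 0 0 0 0 0",
)

```text
t: 8.1
tool_pos: [0.5769, -0.2075, 0.072]
tool_rot: [2.863, -0.154, 1.185]
contact_force: [1.1, 0.2, -0.1]
opening: 0.0001
```

>>> step_arm(
  increments="0.43 0 -0.42 0 0 0;0 0 0 1 0 0;0 0 0 1 0 0;0 0 0 1 0 0;0 0 0 1 0 0;0 0 0 1 0 0;0 0 0 1 0 0;0 0 0 0 0 0;0 0 0 0 0 0",
)

```text
t: 8.85
tool_pos: [0.5771, -0.2085, 0.086]
tool_rot: [-2.412, -0.174, -1.03]
contact_force: [-1.0, 1.1, 0.2]
opening: -0.0001
```

```bash
python3 ld.py pics/g2.png
cat > tip.py <<'E'
from h import *
from station import ctrl
o=ctrl.get_obs();T=R.from_rotvec(o["tool_rot"]).as_matrix();print(o["t"],o["tool_pos"].round(4),o["contact_force"].round(1));print(T.round(3))
c=o["tool_pos"]+T@np.array([-.009,.011,-.025]);print("corner",c.round(4),"B",(o["tool_pos"]-.019*T[:,2]).round(4))
t=np.array([.0975,.995,0]);
for n,v in(("travel",t),("axle",np.array([.995,-.0975,0])),("up",np.array([0,0,1.]))):print(n,"per mm:",(T.T@v/25).round(4))
E
python3 tip.py
```

```text
8.95 [ 0.57701986 -0.20691063  0.0870219 ] [-0.98915498 -0.30579615 -0.07849234]
8.95 [ 0.577  -0.2069  0.087 ] [-1.  -0.3 -0.1]
[[ 0.704  0.308  0.64 ]
 [-0.076 -0.863  0.499]
 [ 0.706 -0.4   -0.584]]
corner [ 0.5581 -0.2282  0.0909] B [ 0.5649 -0.2164  0.0981]
travel per mm: [-0.0003 -0.0331  0.0224]
axle per mm: [0.0283 0.0156 0.0235]
up per mm: [ 0.0283 -0.016  -0.0234]
```

View pics/g2.png

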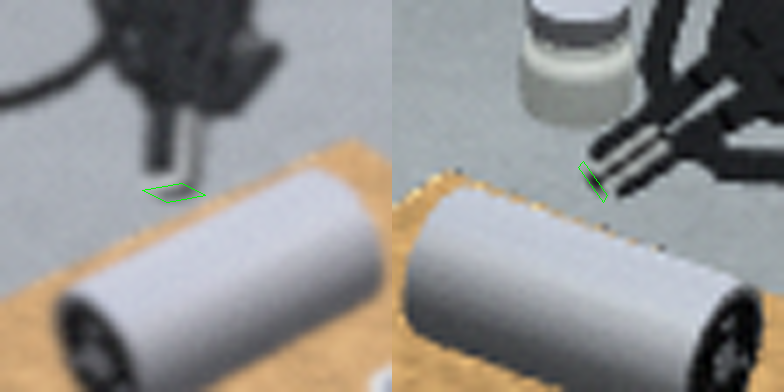

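>>> step_arm(
  increments="0 -0.53 0.36 0 0 0;-0.226 0.128 0.187 0 0 0;0 0 0 0 0 0;0 0 0 0 0 0",
)

```text
t: 9.28
tool_pos: [0.5784, -0.19, 0.0788]
tool_rot: [-2.411, -0.179, -1.03]
contact_force: [0.0, 0.0, -1.0]
opening: 0.0001
```

>>> step_arm(
  increments="-0.042 0.024 0.035 0 0 0;0 0 0 0 0 0;0 0 0 0 0 0",
)

```text
t: 9.53
tool_pos: [0.5789, -0.1917, 0.0778]
tool_rot: [-2.411, -0.178, -1.032]
contact_force: [0.7, 0.1, -0.7]
opening: 0.0001
```

```bash
python3 ld.py pics/g3.png;python3 tip.py
```

```text
9.6333 [ 0.57892356 -0.19180912  0.07781592] [-0.39776338  0.04512427 -0.56254534]
9.6333 [ 0.5789 -0.1918  0.0778] [-0.4  0.  -0.6]
[[ 0.703  0.308  0.641]
 [-0.077 -0.863  0.5  ]
 [ 0.707 -0.4   -0.583]]
corner [ 0.56   -0.2131  0.0816] B [ 0.5668 -0.2013  0.0889]
travel per mm: [-0.0003 -0.0331  0.0224]
axle per mm: [0.0283 0.0156 0.0235]
up per mm: [ 0.0283 -0.016  -0.0233]
```

View pics/g3.png

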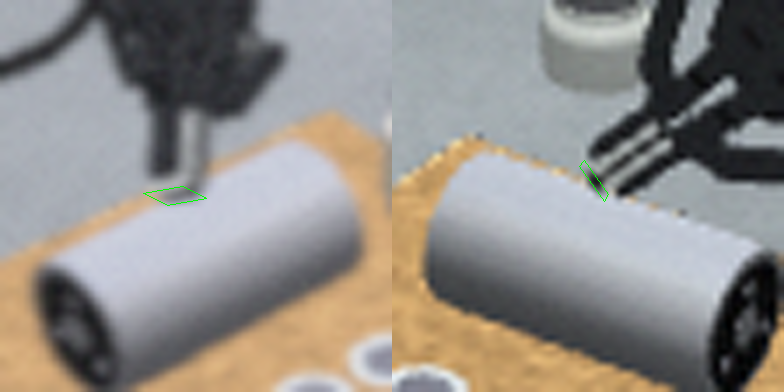

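>>> step_arm(
  increments="-0.028 0.016 0.023 0 0 0;0 0 0 0 0 0;-0.028 0.016 0.023 0 0 0;0 0 0 0 0 0;0 0 0 0 0 0",
)

```text
t: 10.05
tool_pos: [0.5789, -0.1916, 0.0758]
tool_rot: [-2.411, -0.178, -1.032]
contact_force: [-0.3, 0.1, -0.0]
opening: -0.0003
```

>>> step_arm(
  increments="-0.028 0.016 0.023 0 0 0;0 0 0 0 0 0;0 0 0 0 0 0",
)

```text
t: 10.3
tool_pos: [0.5791, -0.1917, 0.0752]
tool_rot: [-2.411, -0.178, -1.032]
contact_force: [-1.1, 0.4, 2.8]
opening: -0.0001
```

Contact is confirmed: 2.8 N at a reported z of 0.0752. I'll make a half stroke first.

>>> step_arm(
  increments="0.004 -0.175 0.112 0 0 0;0.018 -0.183 0.1 0 0 0;0.012 -0.18 0.105 0 0 0;0.006 -0.177 0.11 0 0 0;0.001 -0.174 0.114 0 0 0;0 0 0 0 0 0",
)

```text
t: 10.8
tool_pos: [0.5814, -0.1643, 0.0765]
tool_rot: [-2.41, -0.179, -1.031]
contact_force: [1.3, 0.4, 2.9]
opening: -0.0
```

```bash
cat > see.py <<'E'
from h import *
from station import ctrl
from scipy.optimize import minimize
import sys
# fit roller by edge/gradient free: use mask of roller color (greyish-blue bright) vs cork within board region
x,y,yaw=map(float,sys.argv[2:5])
d={n:ctrl.get_image(n) for n in("scene","side")};o=ctrl.get_obs();print(o["t"],o["tool_pos"].round(4),o["contact_force"].round(1))
pickle.dump((d,o),open("dl.pkl","wb"))
M={}
for n in d:
    p=d[n]["pixels"].astype(float);p=cv2.GaussianBlur(p,(0,0),.8);M[n]=p[:,:,0]-p[:,:,2]  # R-B: cork large, grey small/neg
def fs(v):
    # mean contrast: R-B just outside front/lateral contour minus inside, board-side only
    s=0
    for n in d:
        im=d[n]
        def samp(r,L):
            h=cv2.convexHull(proj(im,cyl(v[0],v[1],v[2],L=L,r=r)).astype(np.float32))[:,0]
            k=np.arange(0,len(h));pts=[]
            for i in range(len(h)):
                a,b=h[i],h[(i+1)%len(h)];m=max(1,int(np.linalg.norm(b-a)/1.5))
                for j in range(m):pts.append(a+(b-a)*j/m)
            P=np.array(pts,np.float32);return cv2.remap(M[n].astype(np.float32),P[:,0].reshape(-1,1),P[:,1].reshape(-1,1),cv2.INTER_LINEAR)[:,0]
        o_=samp(.0385,.147);i_=samp(.0315,.133)
        s+=np.clip(o_,-5,50).mean()-np.clip(i_,-5,50).mean()
    return -s
best=min((minimize(fs,[x+a,y+b,yaw],method="Nelder-Mead",options=dict(initial_simplex=[[x+a,y+b,yaw],[x+a+.004,y+b,yaw],[x+a,y+b+.006,yaw],[x+a,y+b,yaw+.03]],xatol=1e-4,fatol=1e-3)) for a in(-.003,.003) for b in(-.006,.006)),key=lambda r:r.fun)
v=best.x;print("roller",v.round(4),best.fun,"gauge x,y",((v[:2]-G0)@gx).round(4),((v[:2]-G0)@gy).round(4),"dyaw",(v[2]+np.pi/2-GA).round(3))
overlay(d,*v,"ov")
a,b=[cv2.imread(f"pics/ov_{n}.png") for n in("scene","side")]
cv2.imwrite(sys.argv[1],cv2.resize(np.hstack([a[:400,:700],b[:400,:700]]),None,fx=.57,fy=.57))
E
python3 see.py pics/s1.png .558 -.19 1.473; python3 tip.py
```

```text
10.9 [ 0.5815 -0.1652  0.0765] [ 1.3 -0.3  3.6]
roller [ 0.5588 -0.1851  1.48  ] -83.35824584960938 gauge x,y -0.1153 -0.0034 dyaw 0.054
10.9 [ 0.5815 -0.1652  0.0765] [ 1.3 -0.3  3.6]
[[ 0.703  0.309  0.64 ]
 [-0.076 -0.863  0.5  ]
 [ 0.707 -0.401 -0.583]]
corner [ 0.5625 -0.1865  0.0804] B [ 0.5693 -0.1747  0.0876]
travel per mm: [-0.0003 -0.0331  0.0224]
axle per mm: [0.0283 0.0157 0.0235]
up per mm: [ 0.0283 -0.016  -0.0233]
```

View pics/s1.png

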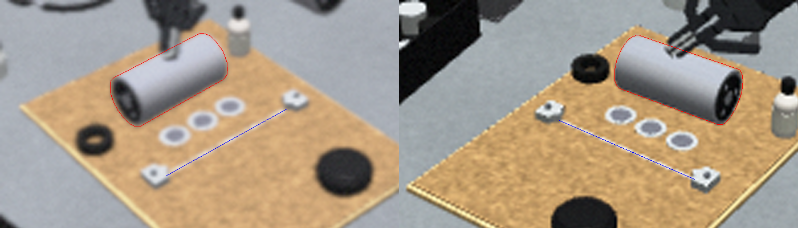

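>>> step_arm(
  increments="-0.005 -0.17 0.119 0 0 0;-0.01 -0.167 0.1235 0 0 0;-0.016 -0.164 0.128 0 0 0;-0.022 -0.161 0.133 0 0 0;-0.027 -0.158 0.1375 0 0 0;0 0 0 0 0 0;0 0 0 0 0 0",
)

```text
t: 11.48
tool_pos: [0.5836, -0.1391, 0.0736]
tool_rot: [-2.411, -0.178, -1.03]
contact_force: [-0.1, 0.5, 2.4]
opening: 0.0004
```

```bash
python3 see.py pics/s2.png .56 -.172 1.473; python3 tip.py
```

```text
11.5833 [ 0.5837 -0.1396  0.0737] [-0.8  0.9  2.7]
roller [ 0.5599 -0.1725  1.477 ] -76.708984375 gauge x,y -0.1027 -0.0027 dyaw 0.051
11.5833 [ 0.5837 -0.1396  0.0737] [-0.8  0.9  2.7]
[[ 0.704  0.309  0.64 ]
 [-0.076 -0.862  0.5  ]
 [ 0.706 -0.401 -0.583]]
corner [ 0.5647 -0.1609  0.0775] B [ 0.5715 -0.1491  0.0848]
travel per mm: [-0.0003 -0.0331  0.0224]
axle per mm: [0.0283 0.0157 0.0235]
up per mm: [ 0.0283 -0.016  -0.0233]
```

>>> step_arm(
  increments="0.226 -0.128 -0.187 0 0 0;0 0 0 0 0 0;-0.283 0.673 -0.795 0 0 0;0 0 0 0 0 0;-0.12 0.068 0.099 0 0 0;-0.1 0.056 0.082 0 0 0;0 0 0 0 0 0;0 0 0 0 0 0",
)

```text
t: 12.25
tool_pos: [0.5719, -0.1634, 0.075]
tool_rot: [-2.409, -0.179, -1.033]
contact_force: [-2.3, -0.5, 4.9]
opening: -0.0003
```

```bash
python3 see.py pics/s3.png .56 -.172 1.473; python3 tip.py|head -6
```

```text
12.35 [ 0.5719 -0.1634  0.075 ] [-3.8 -0.2  6.6]
roller [ 0.5598 -0.1722  1.4767] -80.68106079101562 gauge x,y -0.1024 -0.0026 dyaw 0.051
12.35 [ 0.5719 -0.1634  0.075 ] [-3.8 -0.2  6.6]
[[ 0.702  0.31   0.641]
 [-0.077 -0.862  0.501]
 [ 0.708 -0.401 -0.582]]
corner [ 0.553  -0.1847  0.0787] B [ 0.5598 -0.1729  0.086 ]
travel per mm: [-0.0003 -0.0331  0.0224]
```

View pics/s3.png

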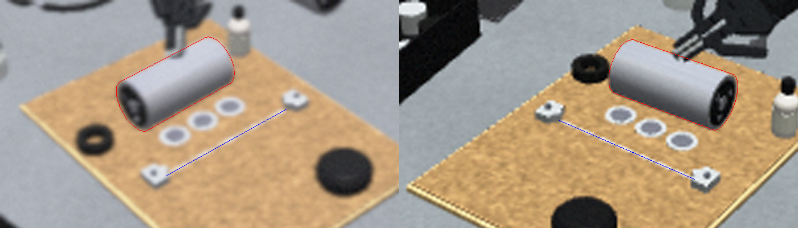

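>>> step_arm(
  increments="0.02 -0.184 0.099 0 0 0;0.018 -0.183 0.1 0 0 0;0.012 -0.18 0.105 0 0 0;0.006 -0.177 0.11 0 0 0;0.001 -0.174 0.114 0 0 0;-0.005 -0.17 0.119 0 0 0;-0.01 -0.167 0.1235 0 0 0;-0.016 -0.164 0.128 0 0 0;-0.018 -0.162 0.13 0 0 0;0 0 0 0 0 0;0 0 0 0 0 0",
)

```text
t: 13.27
tool_pos: [0.5756, -0.1166, 0.0744]
tool_rot: [-2.411, -0.178, -1.03]
contact_force: [0.2, 0.9, 2.8]
opening: -0.0002
```

```bash
python3 see.py pics/s4.png .562 -.149 1.473; python3 tip.py|head -6
```

```text
13.3667 [ 0.5757 -0.1171  0.0745] [0.4 1.1 1.6]
roller [ 0.5624 -0.1475  1.4797] -63.361114501953125 gauge x,y -0.0776 -0.0016 dyaw 0.053
13.3667 [ 0.5757 -0.1171  0.0745] [0.4 1.1 1.6]
[[ 0.704  0.309  0.64 ]
 [-0.076 -0.862  0.5  ]
 [ 0.706 -0.401 -0.583]]
corner [ 0.5567 -0.1384  0.0783] B [ 0.5635 -0.1266  0.0856]
travel per mm: [-0.0003 -0.0331  0.0224]
```

View pics/s4.png

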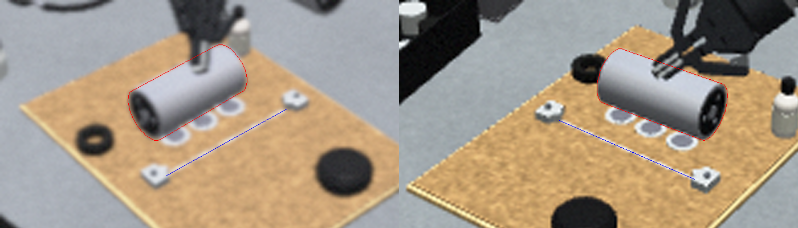

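>>> step_arm(
  increments="0.226 -0.128 -0.187 0 0 0;0 0 0 0 0 0;0 0.662 -0.448 0 0 0;0 0 0 0 0 0;-0.13 0.073 0.107 0 0 0;-0.119 0.068 0.098 0 0 0;0 0 0 0 0 0;0 0 0 0 0 0",
)

```text
t: 14.03
tool_pos: [0.5745, -0.1367, 0.0755]
tool_rot: [-2.408, -0.179, -1.034]
contact_force: [-4.6, -0.5, 8.4]
opening: -0.0001
```

>>> step_arm(
  increments="0.018 -0.182 0.101 0 0 0;0.016 -0.181 0.102 0 0 0;0.012 -0.18 0.105 0 0 0;0.006 -0.177 0.11 0 0 0;0.001 -0.174 0.114 0 0 0;-0.005 -0.17 0.119 0 0 0;-0.01 -0.167 0.1235 0 0 0;-0.016 -0.164 0.128 0 0 0;0 0 0 0 0 0;0 0 0 0 0 0",
)

```text
t: 14.87
tool_pos: [0.5775, -0.0951, 0.0745]
tool_rot: [-2.411, -0.178, -1.03]
contact_force: [0.6, 0.8, 0.8]
opening: -0.0001
```

```bash
python3 see.py pics/s5.png .564 -.126 1.473; python3 tip.py|head -6
```

```text
14.9667 [ 0.5776 -0.0956  0.0746] [ 0.1 -0.4  1.5]
roller [ 0.5646 -0.1258  1.4663] -73.59583282470703 gauge x,y -0.0558 -0.0007 dyaw 0.04
14.9667 [ 0.5776 -0.0956  0.0746] [ 0.1 -0.4  1.5]
[[ 0.704  0.309  0.64 ]
 [-0.076 -0.863  0.5  ]
 [ 0.706 -0.401 -0.584]]
corner [ 0.5587 -0.1169  0.0785] B [ 0.5654 -0.1051  0.0857]
travel per mm: [-0.0003 -0.0331  0.0224]
```

View pics/s5.png

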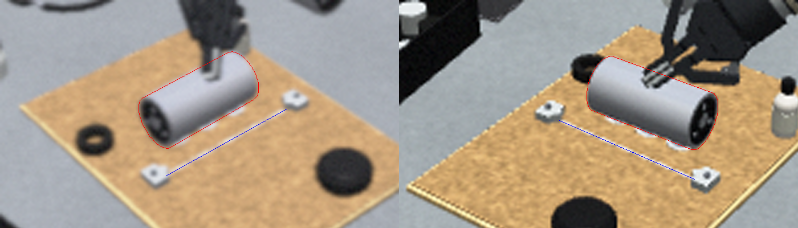

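>>> step_arm(
  increments="0.226 -0.128 -0.187 0 0 0;0 0 0 0 0 0;0 0.662 -0.448 0 0 0;0 0 0 0 0 0;-0.13 0.073 0.107 0 0 0;-0.122 0.07 0.1 0 0 0;0 0 0 0 0 0;0 0 0 0 0 0",
)

```text
t: 15.63
tool_pos: [0.5766, -0.1153, 0.0757]
tool_rot: [-2.408, -0.179, -1.034]
contact_force: [-2.8, -0.0, 8.2]
opening: -0.0
```

>>> step_arm(
  increments="0.018 -0.182 0.101 0 0 0;0.016 -0.181 0.102 0 0 0;0.012 -0.18 0.105 0 0 0;0.006 -0.177 0.11 0 0 0;0.001 -0.174 0.114 0 0 0;-0.005 -0.17 0.119 0 0 0;-0.01 -0.167 0.1235 0 0 0;-0.016 -0.164 0.128 0 0 0;0 0 0 0 0 0;0 0 0 0 0 0",
)

```text
t: 16.47
tool_pos: [0.5794, -0.0736, 0.0746]
tool_rot: [-2.411, -0.178, -1.029]
contact_force: [-0.0, 0.7, 0.2]
opening: -0.0002
```

```bash
python3 see.py pics/s6.png .566 -.105 1.473; python3 tip.py|head -6
```

```text
16.5667 [ 0.5796 -0.0742  0.0748] [-1.1 -0.1  0.7]
roller [ 0.5667 -0.1065  1.4671] -75.78114318847656 gauge x,y -0.0364 0.0001 dyaw 0.041
16.5667 [ 0.5796 -0.0742  0.0748] [-1.1 -0.1  0.7]
[[ 0.704  0.309  0.64 ]
 [-0.076 -0.863  0.5  ]
 [ 0.706 -0.401 -0.584]]
corner [ 0.5606 -0.0955  0.0786] B [ 0.5674 -0.0837  0.0859]
travel per mm: [-0.0003 -0.0331  0.0224]
```

View pics/s6.png

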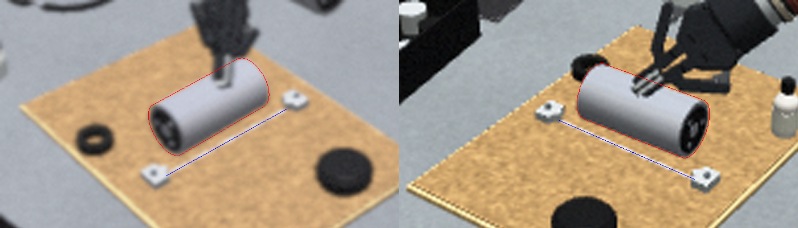

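>>> step_arm(
  increments="0.226 -0.128 -0.187 0 0 0;0 0 0 0 0 0;0 0.728 -0.493 0 0 0;0 0 0 0 0 0;-0.13 0.073 0.107 0 0 0;-0.122 0.07 0.1 0 0 0;0 0 0 0 0 0;0 0 0 0 0 0",
)

```text
t: 17.23
tool_pos: [0.5782, -0.0958, 0.0754]
tool_rot: [-2.408, -0.178, -1.033]
contact_force: [-3.4, -0.5, 6.2]
opening: -0.0003
```

>>> step_arm(
  increments="0.018 -0.182 0.101 0 0 0;0.016 -0.181 0.102 0 0 0;0.01 -0.179 0.107 0 0 0;0.004 -0.176 0.112 0 0 0;0 -0.173 0.115 0 0 0;-0.005 -0.17 0.119 0 0 0;-0.01 -0.167 0.1235 0 0 0;-0.016 -0.164 0.128 0 0 0;0 0 0 0 0 0;0 0 0 0 0 0",
)

```text
t: 18.07
tool_pos: [0.5814, -0.0543, 0.0749]
tool_rot: [-2.411, -0.178, -1.03]
contact_force: [0.4, 0.1, 1.7]
opening: 0.0001
```

```bash
python3 see.py pics/s7.png .569 -.085 1.473; python3 tip.py|head -6
```

```text
18.1667 [ 0.5814 -0.0548  0.075 ] [-0.1  0.3  1.6]
roller [ 0.5687 -0.0852  1.4597] -78.59832763671875 gauge x,y -0.015 0.0011 dyaw 0.034
18.1667 [ 0.5814 -0.0548  0.075 ] [-0.1  0.3  1.6]
[[ 0.704  0.309  0.64 ]
 [-0.076 -0.862  0.5  ]
 [ 0.706 -0.401 -0.584]]
corner [ 0.5625 -0.0761  0.0788] B [ 0.5693 -0.0643  0.086 ]
travel per mm: [-0.0003 -0.0331  0.0224]
```

View pics/s7.png

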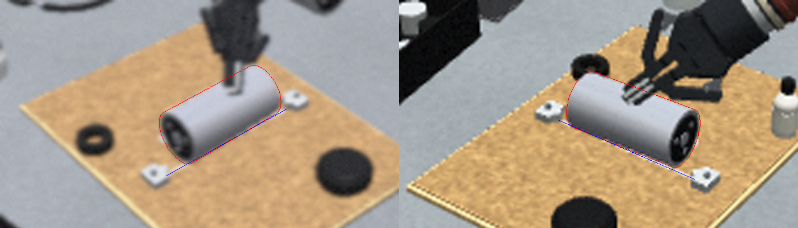

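>>> step_arm(
  increments="0.226 -0.128 -0.187 0 0 0;0 0 0 0 0 0;0 0.563 -0.381 0 0 0;0 0 0 0 0 0;-0.125 0.07 0.103 0 0 0;-0.115 0.066 0.095 0 0 0;0 0 0 0 0 0;0 0 0 0 0 0",
)

```text
t: 18.83
tool_pos: [0.5805, -0.0714, 0.076]
tool_rot: [-2.408, -0.178, -1.033]
contact_force: [-3.1, -0.1, 8.0]
opening: 0.0004
```

>>> step_arm(
  increments="0.012 -0.168 0.097 0 0 0;0.007 -0.165 0.102 0 0 0;0.002 -0.163 0.106 0 0 0;-0.003 -0.16 0.11 0 0 0;-0.008 -0.157 0.114 0 0 0;-0.013 -0.154 0.118 0 0 0;0 0 0 0 0 0;0 0 0 0 0 0",
)

```text
t: 19.5
tool_pos: [0.5831, -0.0426, 0.0754]
tool_rot: [-2.411, -0.178, -1.032]
contact_force: [1.3, 0.9, 4.4]
opening: 0.0001
```

```bash
python3 see.py pics/s8.png .57 -.072 1.473; python3 tip.py|head -6
```

```text
19.6 [ 0.5831 -0.0429  0.0753] [1.3 0.4 5.2]
roller [ 0.5703 -0.0709  1.4664] -75.467529296875 gauge x,y -0.0006 0.0016 dyaw 0.04
19.6 [ 0.5831 -0.0429  0.0753] [1.3 0.4 5.2]
[[ 0.703  0.309  0.641]
 [-0.077 -0.863  0.5  ]
 [ 0.707 -0.401 -0.583]]
corner [ 0.5641 -0.0642  0.0791] B [ 0.5709 -0.0524  0.0864]
travel per mm: [-0.0003 -0.0331  0.0224]
```

View pics/s8.png

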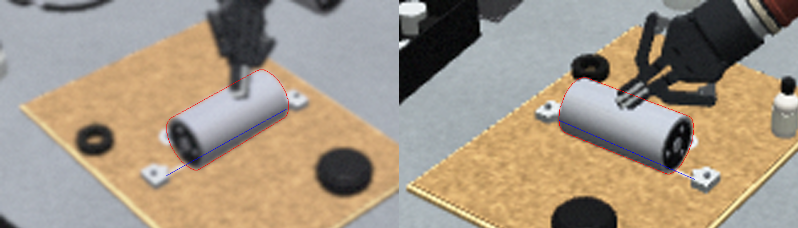

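On the line (−0.6 mm). Now I'll lift gently straight up and clear.

>>> step_arm(
  increments="0.057 -0.032 -0.047 0 0 0;0.113 -0.064 -0.093 0 0 0;0.4 -0.23 -0.33 0 0 0;0.57 -0.32 -0.47 0 0 0;0.57 -0.32 -0.47 0 0 0;0.57 -0.32 -0.47 0 0 0;0.57 -0.32 -0.47 0 0 0;0 0 0 0 0 0;0 0 0 0 0 0;0 0 0 0 0 0;0 0 0 0 0 0;0 0 0 0 0 0",
)

```text
t: 20.6
tool_pos: [0.582, -0.0426, 0.1735]
tool_rot: [-2.411, -0.176, -1.027]
contact_force: [0.7, 1.0, -0.6]
opening: 0.0002
```

```bash
python3 see.py pics/s9.png .57 -.072 1.473; python3 tip.py|head -1; sleep 0; python3 see.py pics/s10.png .57 -.072 1.473
```

```text
20.7 [ 0.5823 -0.0428  0.1742] [-0.  -0.4 -0.2]
roller [ 0.5703 -0.0709  1.4662] -82.360107421875 gauge x,y -0.0006 0.0017 dyaw 0.04
20.7 [ 0.5823 -0.0428  0.1742] [-0.  -0.4 -0.2]
20.8 [ 0.5826 -0.0429  0.1748] [-0.2 -0.   0.1]
roller [ 0.5703 -0.0709  1.466 ] -82.1967544555664 gauge x,y -0.0007 0.0016 dyaw 0.04
```

View pics/s10.png

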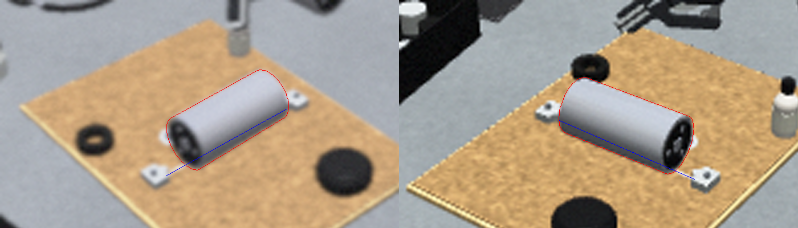

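```bash
python3 -c "
from station import ctrl
print(ctrl.finish_job(),ctrl.get_obs()['t'])"
```

```text
the job is handed in; nothing more can be done
the job is handed in; nothing more can be done
```

I rolled the press roller over the three trim rings and stopped it on the index line. It took six short fingertip strokes on top, a few newtons while stroking and at most about 8 N when setting the fingertip down. I then lifted the arm clear and handed the job in at about 21 s of the 48 s allowed; no verdict is reported.

**Final position:** in the last pictures the roller centre is 0.7 mm before the line and 1.6 mm off its middle. The axle is about 0.04 rad from parallel. Two fits 0.1 s apart, after the arm was clear, agreed, and the contact force was about zero.

**Rolling:** the roller moved about half as far as the fingertip in each stroke, so it rolled rather than slid. I did not measure its turn angle directly. In the pictures around the board, no bystander looked moved, but I did not measure them. The driver, cup, headphones and jar were outside the last pictures.

**One check that disagreed:** the images and the touch tests put the real fingertips 20 to 25 mm behind the reported tool point. I worked with the tool tilted, so the grasp point would stay at about 0.085 m or more on either reading. If the reported point is the true one, it dipped to about 0.0848 m at the end of the first stroke while touching. On the geometry the pictures show, it stayed well above 0.085 m.

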